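# Lens-care row to the evening rack in reverse order

## Robot

A 7-joint arm with a two-finger parallel gripper is mounted at the origin on the work surface. World frame = base frame: x ahead of the robot, y to its left, z up, the work surface at z = 0. Lengths are in m, angles in rad, forces in N, time in s.
With the tool pointing down it reaches from about 0.4 to 0.85 m from the base axis. Payload 10.4 kg.
Tool frame: the origin (TCP) lies midway between the tips of the shut fingers; the grasp point (between the pads) lies 19 mm behind it; z points along the fingers, y is the line along which they close (so a half turn about z gives the same grasp; the last joint's range is limited). The gripper opens to 87 mm and grips with 3 to 60 N. Pads are 19 mm wide; open, the fingers measure 117 mm over their backs; the gripper's body (75 mm by 190 mm) begins 51 mm behind the grasp point.
Start: joints at [-1.171, 0.332, -0.065, 1.46, 0.022, 1.35, -0.088], TCP at [0.256, 0.57, 0.223] pointing down, gripper open.
Joint ranges: [-2.6, 2.6], [-0.5, 2.12], [-1.47, 1.34], [0.16, 2.42], [-1.27, 4.41], [0.06, 2.06], [-2.6, 2.6]. Speed limits (rad/s): [2.22, 2.22, 2.79, 2.79, 3.14, 3.14, 3.14].

## Interface

Orientations are given as a unit quaternion [w, x, y, z].
In Python, from station import env gives the robot as it stands.
- The arm moves only by the tool play_rows, never from a script. Its argument "series" is a list of rows, each an object with "translation": the shift along the tool's x, y, z in mm, a list of three; "yaw": the turn about the tool's z in degrees; "grip": the opening, from 0 (shut) to 1 (fully open). A call has 1 to 12 rows; each row is the pose to reach, as a shift and turn from the pose commanded when the call began, along the tool's axes at that moment; what a row does not reach only later rows make up. A row lasts 1/12 s, in which the tool goes at most 41.7 mm and 7.16 degrees, less where a joint would pass 70% of its speed; a pose out of reach is approached as far as the arm can. A call with a gripper value outside its range is refused whole. The fingers move at their own pace and stop on an object; the grip force is fixed at half the most. Time passes only in rows, so rows that repeat a pose let the fingers close. It gives the time, the measured TCP pose, the force, the opening and the grip force at its end, in the units of the state.
- env.sense(): the state, without advancing time (a new reading comes with each control period).
- env.get_image(name): name is "side" or "top" or "wrist"; returns the picture (400x640x3 uint8, red, green, blue); there is no depth.
- env.camera_params(name): a dict with "fx", "fy", "cx", "cy" (pixels), "rvec" (rotation vector, rad) and "tvec" (3), from world to camera coordinates, as OpenCV has them; the wrist camera has in their place "hand_eye" (4x4, takes a point from camera to tool coordinates, whose origin is the TCP and whose axes are the flange's). Camera axes: x right, y down, z forward; pixel columns grow to the right and rows downward; lengths in m; the calibration is good to about 2 mm. A picture is of the moment at which its call begins: read the wrist's pose just before it. camera_params takes no time and is no camera call.
- env.sign_off(): hands the job in; it is judged then, once.
The state is a dict: "time_s": time; "q": joint angles; "dq": joint speeds; "joint_torque": joint torques, N m; "tcp_pos": TCP position; "tool_rot": TCP orientation; "force": force on the tool from outside, world axes, zero at the start; "moment": the same for the moment, N m; "opening": finger opening in m; "grasp_force": force on a finger pad.
Only numpy, scipy, OpenCV 4.12 (cv2) and the standard library are available. Lean on these libraries where they do the work, as an engineer would, in place of code of your own. Each camera call takes 0.05 s, during which the arm holds its last target. There are 200 camera calls.

## Task

Lay the lens-care row out for the evening: move the four pieces from the white drying rack to the empty wooden rack in reverse order, one on each pad, so that the piece standing next to the white rack's tall end plate ends up on the pad farthest from the wooden rack's tall end plate, and so on along the row. Keep every piece upright and set it down on the middle of its pad. Do not knock the glass tumbler between the racks.

Things in the scene. Friction and masses are not known exactly. Their poses are not given: they have to be found in the camera images.
- bottle_mid (a point): closed travel bottle of translucent plastic with a white cap on a narrow neck: the tallest piece, 95 mm high, 34 mm in diameter up to the shoulder (straight at mid-height). The point is its centre, 47.5 mm above its foot; z up.
- barrel_mid (a point): barrel lens case: a straight drum 37 mm in diameter, 60 mm high, white with a yellow screw cap bevelled at the top. The point is its centre, 30 mm above its foot; z up.
- remover_mid (a point): mint silicone lens remover standing on its foot, like a little plunger, 50 mm high: foot 30 mm across, straight stem 15 mm in diameter from 11 to 38 mm up, flaring to a 24 mm cup at the top. The point is its centre, in the stem 25 mm above the foot's underside; z up.
- eyebath_mid (a point): small open glass eye bath, a tapering cup 46 mm high and 42 mm across the rim, a little narrower below. The point is its centre, 23 mm above its foot; z up.
- pad_bottle: fixed round black rubber pad of the white rack on which the travel bottle stands at the start: 52 mm across, 2 mm thick; origin at the centre of its underside. It stays there and so tells which place in the row that piece came from.
- pad_barrel: fixed round black rubber pad of the white rack on which the barrel lens case stands at the start: 52 mm across, 2 mm thick; origin at the centre of its underside. It stays there and so tells which place in the row that piece came from.
- pad_remover: fixed round black rubber pad of the white rack on which the lens remover stands at the start: 52 mm across, 2 mm thick; origin at the centre of its underside. It stays there and so tells which place in the row that piece came from.
- pad_eyebath: fixed round black rubber pad of the white rack on which the glass eye bath stands at the start: 52 mm across, 2 mm thick; origin at the centre of its underside. It stays there and so tells which place in the row that piece came from.
- dry_rack: white plastic drying rack on which the four pieces start, one on each pad; row along its x axis. Deck 290 mm (x) by 80 mm (y), fixed; origin at the middle of its underside, deck top at z = 30 mm. Four round black rubber pads, 52 mm across and 2 mm thick (tops at z = 32 mm), lie in a row at x = -99, -33, +33 and +99 mm, y = 0. At the +x end stands its tall end plate (80 mm wide, top at z = 70 mm, at x = +142 mm); the -x end has only a lip 8 mm high. No rails along the sides. 
- wood_rack: wooden rack, empty at the start; row along its x axis. Deck 290 mm (x) by 80 mm (y), fixed; origin at the middle of its underside, deck top at z = 30 mm. Four round black rubber pads, 52 mm across and 2 mm thick (tops at z = 32 mm), lie in a row at x = -99, -33, +33 and +99 mm, y = 0. At the +x end stands its tall end plate (80 mm wide, top at z = 70 mm, at x = +142 mm); the -x end has only a lip 8 mm high. No rails along the sides. 
- tumbler_mid (a point): bystander: glass tumbler 82 mm high, 62 mm across the rim, standing on the ledge between the racks. The point is its centre, 41 mm above its foot.

How it is judged:
At the end, for the whole second after the job is handed in: Each piece stands upright (within 5 degrees) and at rest on the wooden rack, within 12 mm along and across of the middle of its pad: first from the tall end plate on the white rack to fourth, second to third, third to second, fourth to first. The tumbler is within 30 mm of its start (((x of pad_bottle in the frame of dry_rack between -0.119 and -0.079 m and x of bottle_mid in the frame of wood_rack between 0.087 and 0.111 m) or (x of pad_bottle in the frame of dry_rack between -0.053 and -0.013 m and x of bottle_mid in the frame of wood_rack between 0.021 and 0.045 m) or (x of pad_bottle in the frame of dry_rack between 0.013 and 0.053 m and x of bottle_mid in the frame of wood_rack between -0.045 and -0.021 m) or (x of pad_bottle in the frame of dry_rack between 0.079 and 0.119 m and x of bottle_mid in the frame of wood_rack between -0.111 and -0.087 m)) and y of bottle_mid in the frame of wood_rack between -0.012 and 0.012 m and z of bottle_mid in the frame of wood_rack between 0.0735 and 0.0855 m and angle between each of bottle_mid, barrel_mid, remover_mid, eyebath_mid, tumbler_mid's own z axis and vertical below 0.1 rad and linear speed of each of bottle, barrel, remover, eyebath below 0.02 m/s and ((x of pad_barrel in the frame of dry_rack between -0.119 and -0.079 m and x of barrel_mid in the frame of wood_rack between 0.087 and 0.111 m) or (x of pad_barrel in the frame of dry_rack between -0.053 and -0.013 m and x of barrel_mid in the frame of wood_rack between 0.021 and 0.045 m) or (x of pad_barrel in the frame of dry_rack between 0.013 and 0.053 m and x of barrel_mid in the frame of wood_rack between -0.045 and -0.021 m) or (x of pad_barrel in the frame of dry_rack between 0.079 and 0.119 m and x of barrel_mid in the frame of wood_rack between -0.111 and -0.087 m)) and y of barrel_mid in the frame of wood_rack between -0.012 and 0.012 m and z of barrel_mid in the frame of wood_rack between 0.056 and 0.068 m and ((x of pad_remover in the frame of dry_rack between -0.119 and -0.079 m and x of remover_mid in the frame of wood_rack between 0.087 and 0.111 m) or (x of pad_remover in the frame of dry_rack between -0.053 and -0.013 m and x of remover_mid in the frame of wood_rack between 0.021 and 0.045 m) or (x of pad_remover in the frame of dry_rack between 0.013 and 0.053 m and x of remover_mid in the frame of wood_rack between -0.045 and -0.021 m) or (x of pad_remover in the frame of dry_rack between 0.079 and 0.119 m and x of remover_mid in the frame of wood_rack between -0.111 and -0.087 m)) and y of remover_mid in the frame of wood_rack between -0.012 and 0.012 m and z of remover_mid in the frame of wood_rack between 0.051 and 0.063 m and ((x of pad_eyebath in the frame of dry_rack between -0.119 and -0.079 m and x of eyebath_mid in the frame of wood_rack between 0.087 and 0.111 m) or (x of pad_eyebath in the frame of dry_rack between -0.053 and -0.013 m and x of eyebath_mid in the frame of wood_rack between 0.021 and 0.045 m) or (x of pad_eyebath in the frame of dry_rack between 0.013 and 0.053 m and x of eyebath_mid in the frame of wood_rack between -0.045 and -0.021 m) or (x of pad_eyebath in the frame of dry_rack between 0.079 and 0.119 m and x of eyebath_mid in the frame of wood_rack between -0.111 and -0.087 m)) and y of eyebath_mid in the frame of wood_rack between -0.012 and 0.012 m and z of eyebath_mid in the frame of wood_rack between 0.049 and 0.061 m and distance of tumbler_mid from where it was at the start of the episode below 0.03 m); the robot touches nothing.
It fails at once if the bottle is tipped over (more than about 40 degrees) (angle between bottle_mid's own z axis and vertical above 0.7 rad).
It fails at once if the barrel is tipped over (more than about 40 degrees) (angle between barrel_mid's own z axis and vertical above 0.7 rad).
It fails at once if the remover is tipped over (more than about 40 degrees) (angle between remover_mid's own z axis and vertical above 0.7 rad).
It fails at once if the eyebath is tipped over (more than about 40 degrees) (angle between eyebath_mid's own z axis and vertical above 0.7 rad).
It fails at once if the glass tumbler is knocked (moved more than 30 mm) (distance of tumbler_mid from where it was at the start of the episode above 0.03 m).
It also fails if it takes over 120 s, if anything falls off the work surface, if the arm or the gripper's body presses on something with over 40 N, if the wrist force passes 120 N, or if a joint passes its speed limit or range.

## Working session

There is one attempt and no reset: what is moved stays moved. The work goes in short steps, Python scripts to look and compute and a tool call to move; the robot and the scene stay as the last step left them, time stands still between calls to the robot, and variables do not carry over. Pictures are saved under pics/ and viewed, at most 14 in all, crops included, and the job is handed in when it is done.

Besides the shell and the picture viewer there is one more tool, called after "Call:" by a JSON object that holds its "name" and its "arguments". play_rows: Moves the arm, as the interface text tells. Its arguments: {"type":"object","properties":{"series":{"type":"array","items":{"type":"object","properties":{"translation":{"type":"array","items":{"type":"number"}},"yaw":{"type":"number"},"grip":{"type":"number"}}}}},"required":["series"]}

```bash
mkdir -p pics; python3 - <<'E'
from station import env
import cv2,numpy as np
s=env.sense();print(s['time_s'],s['tcp_pos'],s['tool_rot'],s['opening'])
for n in ['top','side']:
    cv2.imwrite(f'pics/{n}0.png',env.get_image(n)[:,:,::-1]); 
for n in ['top','side','wrist']: print(n,env.camera_params(n))
E
```

```text
0.0 [0.25628475 0.5696047  0.22172581] [-1.15843882e-04  2.09812459e-01  9.77741378e-01 -7.18764786e-04] 0.08727633654485616
top {'fx': 428.59149767883963, 'fy': 428.59149767883963, 'cx': 322.67165817818363, 'cy': 203.0484401739, 'rvec': array([ 2.18958843, -2.18968569,  0.1185656 ]), 'tvec': array([-0.03226222,  0.53044273,  1.00721689])}
side {'fx': 432.87842010604584, 'fy': 432.87842010604584, 'cx': 321.49084409962313, 'cy': 203.0510873922772, 'rvec': array([ 0.54627772, -2.64492521,  1.25013035]), 'tvec': array([0.46834169, 0.22484166, 0.64975949])}
wrist {'fx': 314.41527736335075, 'fy': 314.41527736335075, 'cx': 320.4959113917816, 'cy': 203.73878586026046, 'hand_eye': array([[ 1.73547280e-04, -9.53044509e-01, -3.02830206e-01,
         8.27994223e-02],
       [ 9.99999915e-01,  5.18326588e-05,  4.09960539e-04,
        -3.75349715e-05],
       [-3.75014145e-04, -3.02830252e-01,  9.53044437e-01,
        -1.62088749e-01],
       [ 0.00000000e+00,  0.00000000e+00,  0.00000000e+00,
         1.00000000e+00]])}
```

View pics/top0.png

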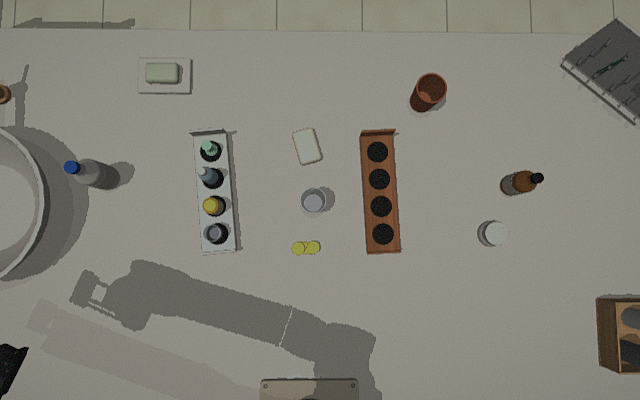

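View pics/side0.png

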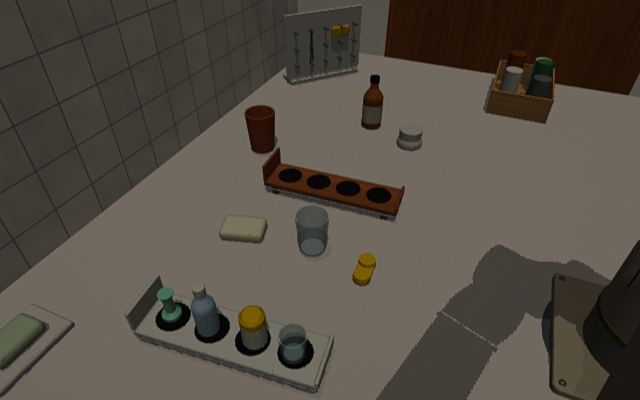

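Top: white rack at left with its tall plate at image top (212,131); order from the plate is remover (210,150), bottle (210,177), barrel (214,205), eyebath (217,233). Wood pads are at (377,152), (379,179), (381,206), (383,233), plate at top; tumbler is at (313,200). The side view confirms this. Next I localise by masks.

```bash
cat > h.py <<'E'
from station import env
import cv2,numpy as np
from scipy.spatial.transform import Rotation as Ro
def cam(n):
    p=env.camera_params(n); K=np.array([[p['fx'],0,p['cx']],[0,p['fy'],p['cy']],[0,0,1]])
    if 'rvec' in p:
        R=cv2.Rodrigues(p['rvec'])[0]; t=np.array(p['tvec'])
    else:
        s=env.sense(); q=s['tool_rot']; T=np.eye(4); T[:3,:3]=Ro.from_quat([q[1],q[2],q[3],q[0]]).as_matrix(); T[:3,3]=s['tcp_pos']
        M=np.linalg.inv(T@p['hand_eye']); R,t=M[:3,:3],M[:3,3]
    return K,R,t
def ray(c,uv,z):
    K,R,t=c; d=R.T@np.linalg.inv(K)@np.array([*uv,1.]); o=-R.T@t
    return o+d*(z-o[2])/d[2]
def proj(c,P):
    K,R,t=c; x=K@(R@np.asarray(P)+t); return x[:2]/x[2]
def tri(c1,u1,c2,u2):
    A=np.array([c[0]@np.c_[c[1],c[2]] for c in (c1,c2)])
    X=cv2.triangulatePoints(A[0],A[1],np.array(u1,float),np.array(u2,float)).ravel(); return X[:3]/X[3]
def blobs(mask,amin,roi=None):
    m=mask.astype(np.uint8)
    if roi: k=np.zeros_like(m); x0,y0,x1,y1=roi; k[y0:y1,x0:x1]=1; m=m*k
    n,l,st,ce=cv2.connectedComponentsWithStats(m)
    return [(ce[i],st[i]) for i in range(1,n) if st[i,4]>=amin]
E
python3 - <<'E'
from h import *
np.set_printoptions(precision=4,suppress=True)
T=cv2.imread('pics/top0.png');S=cv2.imread('pics/side0.png');ct,cs=cam('top'),cam('side')
bt=sorted(blobs(T.max(2)<50,100,(355,130,405,255)),key=lambda b:b[0][1])
bs=sorted(blobs(S.max(2)<45,80,(270,160,400,210)),key=lambda b:b[0][0])
P=[]
for b in bt: P.append(ray(ct,b[0],.032)); print('wood',b[0],b[1],P[-1])
for b in bs: print('side',b[0],b[1],ray(cs,b[0],.032))
if len(bt)==len(bs)==4: print([tri(ct,a[0],cs,b[0]) for a,b in zip(bt,bs)])
P=np.array(P);d=P[0]-P[-1];print('dir',np.degrees(np.arctan2(d[1],d[0])),np.linalg.norm(d))
# white rack deck
g=T.min(2)>135
hsv=cv2.cvtColor(T,cv2.COLOR_BGR2HSV)
m=(T.min(2)>0)&(T.max(2)>0)
print(T[245,230],T[190,230],T[190,250],T[190,197],T[190,180],T[152,197])
# yellow cap, mint, side/ top
for nm,I,roi in(('top',T,(190,130,240,255)),('side',S,(130,280,340,390))):
    h=cv2.cvtColor(I,cv2.COLOR_BGR2HSV)
    for c,lo,hi in(('yel',(15,120,80),(35,255,255)),('mint',(60,60,60),(88,255,255))):
        for b in blobs(cv2.inRange(h,lo,hi)>0,30,roi): print(nm,c,b[0],b[1])
for nm,I,(x0,y0,x1,y1) in(('t',T,(185,125,245,260)),('s',S,(125,270,345,390))):
    cr=I[y0:y1,x0:x1]; cv2.imwrite(f'pics/{nm}c.png',cv2.resize(cr,None,fx=4 if nm=='t' else 3.5,fy=4 if nm=='t' else 3.5,interpolation=cv2.INTER_CUBIC))
E
```

```text
wood [377.1485 151.5818] [367 142  21  20 330] [ 0.6544 -0.1637  0.032 ]
wood [378.9881 178.7329] [369 169  21  21 337] [ 0.5884 -0.1674  0.032 ]
wood [380.771  206.0087] [371 196  21  21 345] [ 0.5227 -0.1708  0.032 ]
wood [382.7081 233.5318] [373 223  21  22 346] [ 0.4571 -0.1746  0.032 ]
side [273.375  165.0417] [270 160  10  16  96] [ 0.7045 -0.1815  0.032 ]
side [289.8302 175.0075] [278 168  24  15 265] [ 0.6538 -0.1622  0.032 ]
side [318.2473 181.3262] [307 174  24  15 279] [ 0.5881 -0.1659  0.032 ]
side [322.3137 197.3634] [270 184 109  26 322] [ 0.5587 -0.119   0.032 ]
side [347.7228 187.9703] [336 181  25  15 303] [ 0.5223 -0.1693  0.032 ]
side [378.3048 194.7302] [366 187  25  16 315] [ 0.4567 -0.1731  0.032 ]
dir 3.1684891052768505 0.19760702459155485
[149 152 147] [124 130 129] [137 145 148] [131 139 141] [138 147 151] [145 153 150]
top yel [210.4653 205.2079] [203 197  16  17 202]
side yel [251.0927 316.457 ] [238 306  27  22 453]
side mint [164.4037 293.2547] [157 287  16  13 161]
side mint [170.988  314.1205] [162 307  19  14 166]
```

View pics/tc.png

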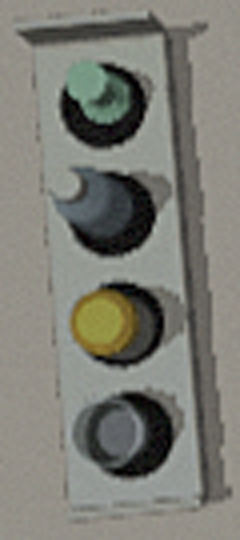

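The crop shows the four pieces near pad centres; pad 1's centre is at about px (211.2,151) and pad 4's at (217.7,233). I'll compute the approximate positions and the move.

```bash
python3 - <<'E'
from h import *
np.set_printoptions(precision=4,suppress=True)
ct,cs=cam('top'),cam('side')
for u,z in(((211.2,151),.032),((217.7,233),.032),((211,205.7),.092),((207,145),.082),((212,233),.078)): print(u,z,ray(ct,u,z))
print('tri yel', tri(ct,(211,205.5),cs,(251,312)), ray(cs,(164.4,290.5),.082),ray(cs,(198.5,287),.127), ray(cs,(293,330.5),.078))
c=np.array([ray(ct,(214.4,192),.032)])[0]; s=env.sense(); q=s['tool_rot'];R=Ro.from_quat([q[1],q[2],q[3],q[0]]).as_matrix()
print(c,R.T@(np.array([c[0],c[1],.30])-s['tcp_pos'])*1000, R)
E
```

```text
(211.2, 151) 0.032 [0.6543 0.2344 0.032 ]
(217.7, 233) 0.032 [0.4587 0.2152 0.032 ]
(211, 205.7) 0.092 [0.5184 0.218  0.092 ]
(207, 145) 0.082 [0.6578 0.2323 0.082 ]
(212, 233) 0.078 [0.458  0.2178 0.078 ]
tri yel [0.52   0.2187 0.0915] [0.6606 0.2306 0.082 ] [0.5897 0.2333 0.127 ] [0.4601 0.2145 0.078 ]
[0.5557 0.2248 0.032 ] [-414.54   -191.737   -77.9187] [[-0.912   0.4103 -0.0005]
 [ 0.4103  0.912  -0.0011]
 [-0.     -0.0012 -1.    ]]
```

Call:
{"name": "play_rows", "arguments": {"series": [{"translation": [0,0,-60],"yaw": 0,"grip": 1},{"translation": [-364,-214,-78],"yaw": -30,"grip": 1},{"translation": [-364,-214,-78],"yaw": -30,"grip": 1},{"translation": [-364,-214,-78],"yaw": -30,"grip": 1},{"translation": [-364,-214,-78],"yaw": -30,"grip": 1},{"translation": [-364,-214,-78],"yaw": -30,"grip": 1},{"translation": [-364,-214,-78],"yaw": -30,"grip": 1},{"translation": [-364,-214,-78],"yaw": -30,"grip": 1},{"translation": [-364,-214,-78],"yaw": -30,"grip": 1},{"translation": [-364,-214,-78],"yaw": -30,"grip": 1},{"translation": [-364,-214,-78],"yaw": -30,"grip": 1},{"translation": [-364,-214,-78],"yaw": -30,"grip": 1}]}}

```text
time_s: 1.1
tcp_pos: [0.504, 0.2187, 0.301]
tool_rot: [0.001, -0.046, 0.999, -0.001]
force: [1.4, -0.4, 0.2]
opening: 0.0867
grasp_force: 0.0
```

Call:
{"name": "play_rows", "arguments": {"series": [{"translation": [0,0,0],"yaw": 0,"grip": 1},{"translation": [0,0,0],"yaw": 0,"grip": 1}]}}

```text
time_s: 1.27
tcp_pos: [0.5007, 0.225, 0.3002]
tool_rot: [-0.0, -0.049, 0.999, 0.0]
force: [0.8, 0.5, -0.4]
opening: 0.0868
grasp_force: 0.0
```

```bash
python3 - <<'E'
from h import *
np.set_printoptions(precision=4,suppress=True)
s=env.sense();c=cam('wrist');I=env.get_image('wrist')[:,:,::-1]
cv2.imwrite('pics/w1.png',I); print(s['time_s'],s['tcp_pos'],s['tool_rot'])
K,R,t=c; np.savez('w1.npz',K=K,R=R,t=t)
E
```

```text
1.2667 [0.5007 0.225  0.3002] [-0.0003 -0.0495  0.9988  0.    ]
```

View pics/w1.png

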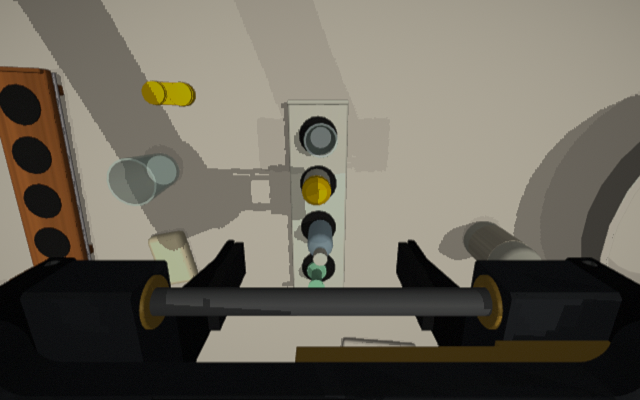

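The wrist picture shows the white row upright in the middle: eyebath (320,137), barrel (316,190), bottle cap (320,258), remover cup (317,270). The rack is aligned with the fingers. I'll measure piece centres from an enlarged crop.

```bash
python3 - <<'E'
from h import *
np.set_printoptions(precision=4,suppress=True)
I=cv2.imread('pics/w1.png');f=np.load('w1.npz');c=(f['K'],f['R'],f['t'])
for y,x in ((105,320),):pass
d=I.max(2)<60
for b in blobs(d,60,(295,110,345,285)): print('dark',b[0],b[1])
h=cv2.cvtColor(I,cv2.COLOR_BGR2HSV)
for b in blobs(cv2.inRange(h,(15,120,60),(35,255,255))>0,40,(290,100,350,290)): print('yel',b[0],b[1],ray(c,b[0],.088))
for b in blobs(cv2.inRange(h,(60,60,60),(88,255,255))>0,20,(290,100,350,290)): print('mint',b[0],b[1],ray(c,b[0],.08))
for b in blobs((I.min(2)>165),20,(290,100,350,290)): print('white',b[0],b[1])
cr=I[100:290,280:360];cv2.imwrite('pics/w1c.png',cv2.resize(cr,None,fx=3,fy=3,interpolation=cv2.INTER_CUBIC))
E
```

```text
dark [312.1356 126.5661] [299 117  38  34 295]
dark [327.8231 143.9462] [316 127  19  27 130]
dark [320.8975 176.7869] [300 166  36  29 244]
dark [315.9902 221.3244] [301 211  34  28 410]
dark [306.7482 264.6691] [302 254  11  26 139]
dark [329.0549 268.3049] [321 256  14  25 164]
yel [316.0532 189.754 ] [302 175  29  30 695] [0.5191 0.2209 0.088 ]
mint [315.9891 275.087 ] [307 262  20  26 368] [0.642  0.2324 0.08  ]
```

View pics/w1c.png

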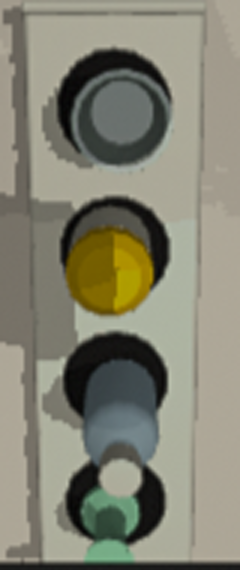

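The crop shows the eyebath rim centre at (320.3,139.7), barrel top (316.7,190.7), bottle cap (320.3,258.7) and remover foot (316.5,271).

```bash
python3 - <<'E'
from h import *
np.set_printoptions(precision=4,suppress=True)
f=np.load('w1.npz');c=(f['K'],f['R'],f['t'])
for n,u,z in(('eye',(320.3,139.7),.078),('barrel',(316.7,190.7),.09),('bottle',(320.3,258.7),.127),('remfoot',(316.5,271.5),.038),('pad bottle',(318.3,226),.032),('pad eye',(318.3,135),.032)): print(n,ray(c,u,z))
W=[(.654,-.163),(.588,-.1667),(.5225,-.170),(.457,-.174)]
a=np.radians(95.6)
print('tool x dir',np.sin(a)*-1,np.cos(a))
E
```

```text
eye [0.4591 0.2202 0.078 ]
barrel [0.5196 0.2218 0.09  ]
bottle [0.5922 0.2335 0.127 ]
remfoot [0.6604 0.2344 0.038 ]
pad bottle [0.5886 0.2301 0.032 ]
pad eye [0.4581 0.2174 0.032 ]
tool x dir -0.9952273999818312 -0.09758289975914933
```

Call:
{"name": "play_rows", "arguments": {"series": [{"translation": [-159,-8,0],"yaw": 0,"grip": 1},{"translation": [-159,-8,0],"yaw": 0,"grip": 1},{"translation": [-159,-8,0],"yaw": 0,"grip": 1},{"translation": [-159,-8,0],"yaw": 0,"grip": 1},{"translation": [-159,-8,40],"yaw": 0,"grip": 1},{"translation": [-159,-8,80],"yaw": 0,"grip": 1},{"translation": [-159,-8,120],"yaw": 0,"grip": 1},{"translation": [-159,-8,140],"yaw": 0,"grip": 1},{"translation": [-159,-8,140],"yaw": 0,"grip": 1},{"translation": [-159,-8,140],"yaw": 0,"grip": 1}]}}

```text
time_s: 2.15
tcp_pos: [0.6584, 0.2352, 0.1599]
tool_rot: [-0.001, -0.051, 0.999, 0.0]
force: [0.1, -0.1, 0.3]
opening: 0.0874
grasp_force: 0.0
```

```bash
python3 - <<'E'
from h import *
np.set_printoptions(precision=4,suppress=True)
s=env.sense();c=cam('wrist');I=np.ascontiguousarray(env.get_image('wrist')[:,:,::-1])
cv2.imwrite('pics/w2.png',I); print(s['time_s'],s['tcp_pos'],s['tool_rot'])
h=cv2.cvtColor(I,cv2.COLOR_BGR2HSV)
for b in blobs(cv2.inRange(h,(60,50,40),(90,255,255))>0,60): print('mint',b[0],b[1],ray(c,b[0],.08))
E
```

```text
2.15 [0.6584 0.2352 0.1599] [-0.0012 -0.0515  0.9987  0.    ]
mint [319.4484 202.864 ] [ 304  181   32   45 1162] [0.6516 0.2333 0.08  ]
```

View pics/w2.png

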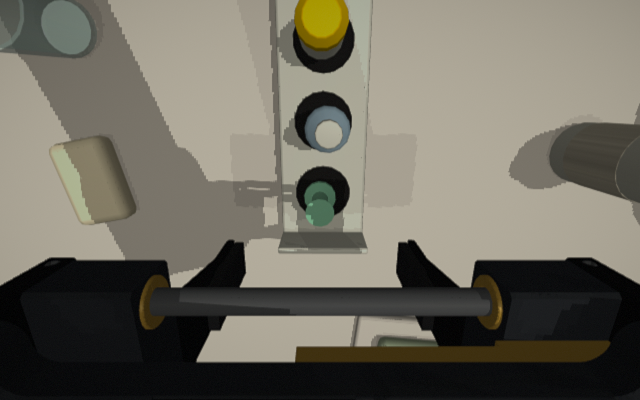

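The remover cup top is at (319.5,212) and its foot at (320,195); the bottle cap top is at (329,132).

```bash
python3 - <<'E'
from h import *
np.set_printoptions(precision=4,suppress=True)
c=cam('wrist')
for u,z in(((319.5,212),.082),((320,195),.04),((322,191.5),.032),((329,133),.127),((323,121),.032)): print(ray(c,u,z))
E
```

```text
[0.6609 0.2341 0.082 ]
[0.6586 0.2342 0.04  ]
[0.6572 0.236  0.032 ]
[0.5937 0.2332 0.127 ]
[0.5917 0.2301 0.032 ]
```

Call:
{"name": "play_rows", "arguments": {"series": [{"translation": [-1,-1,40],"yaw": 0,"grip": 1},{"translation": [-1,-1,75],"yaw": 0,"grip": 1},{"translation": [-1,-1,100],"yaw": 0,"grip": 1},{"translation": [-1,-1,114],"yaw": 0,"grip": 1},{"translation": [-1,-1,114],"yaw": 0,"grip": 1},{"translation": [-1,-1,114],"yaw": 0,"grip": 0.4},{"translation": [-1,-1,114],"yaw": 0,"grip": 0.25},{"translation": [-1,-1,114],"yaw": 0,"grip": 0.1},{"translation": [-1,-1,114],"yaw": 0,"grip": 0},{"translation": [-1,-1,114],"yaw": 0,"grip": 0},{"translation": [-1,-1,114],"yaw": 0,"grip": 0},{"translation": [-1,-1,114],"yaw": 0,"grip": 0}]}}

```text
time_s: 3.2
tcp_pos: [0.6608, 0.2327, 0.0469]
tool_rot: [0.0, -0.05, 0.999, 0.0]
force: [0.3, 0.0, 0.6]
opening: 0.0483
grasp_force: 0.0
```

Call:
{"name": "play_rows", "arguments": {"series": [{"translation": [0,0,0],"yaw": 0,"grip": 0},{"translation": [0,0,0],"yaw": 0,"grip": 0},{"translation": [0,0,0],"yaw": 0,"grip": 0},{"translation": [0,0,0],"yaw": 0,"grip": 0},{"translation": [0,0,0],"yaw": 0,"grip": 0},{"translation": [0,0,0],"yaw": 0,"grip": 0},{"translation": [0,0,0],"yaw": 0,"grip": 0},{"translation": [0,0,0],"yaw": 0,"grip": 0},{"translation": [0,0,0],"yaw": 0,"grip": 0}]}}

```text
time_s: 3.95
tcp_pos: [0.6607, 0.2326, 0.0465]
tool_rot: [-0.0, -0.05, 0.999, 0.0]
force: [0.4, 0.1, -0.7]
opening: 0.0183
grasp_force: 29.8
```

Call:
{"name": "play_rows", "arguments": {"series": [{"translation": [0,0,-15],"yaw": 0,"grip": 0},{"translation": [0,0,-40],"yaw": 0,"grip": 0},{"translation": [0,0,-75],"yaw": 0,"grip": 0},{"translation": [0,0,-110],"yaw": 0,"grip": 0},{"translation": [0,0,-140],"yaw": 0,"grip": 0},{"translation": [0,0,-155],"yaw": 0,"grip": 0},{"translation": [0,0,-155],"yaw": 0,"grip": 0},{"translation": [0,0,-155],"yaw": 0,"grip": 0}]}}

```text
time_s: 4.62
tcp_pos: [0.661, 0.2327, 0.2023]
tool_rot: [0.001, -0.05, 0.999, 0.0]
force: [-0.2, -0.4, -1.0]
opening: 0.0187
grasp_force: 29.8
```

```bash
python3 - <<'E'
from h import *
I=env.get_image('side')[:,:,::-1]; c=cam('side'); s=env.sense(); print(s['tcp_pos'],s['opening'],s['grasp_force'])
p=proj(c,s['tcp_pos']).astype(int);print(p)
x0,y0=max(p[0]-50,0),max(p[1]-50,0)
cv2.imwrite('pics/s2.png',cv2.resize(I[y0:y0+100,x0:x0+110],None,fx=5,fy=5,interpolation=cv2.INTER_CUBIC))
E
```

```text
[0.66038679 0.23254899 0.20078376] 0.018389934653886813 29.75100833864417
[142 231]
```

View pics/s2.png

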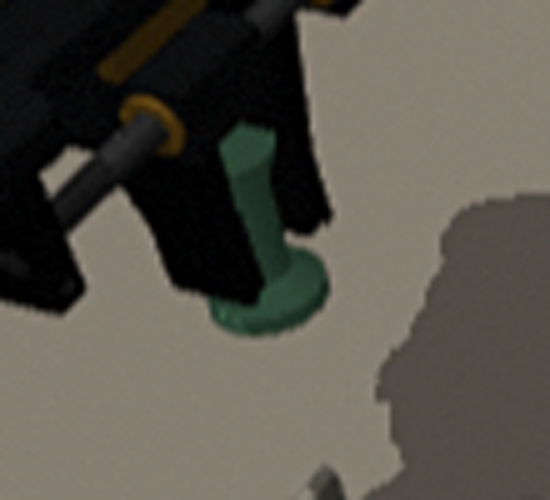

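The remover hangs upright in the fingers. Carrying it over pad 4.

Call:
{"name": "play_rows", "arguments": {"series": [{"translation": [12,-19,0],"yaw": 0,"grip": 0},{"translation": [32,-51,0],"yaw": 0,"grip": 0},{"translation": [54,-86,0],"yaw": 0,"grip": 0},{"translation": [76,-120,0],"yaw": 2,"grip": 0},{"translation": [98,-155,0],"yaw": 2.6,"grip": 0},{"translation": [120,-190,0],"yaw": 2.6,"grip": 0},{"translation": [142,-225,0],"yaw": 2.6,"grip": 0},{"translation": [164,-260,0],"yaw": 2.6,"grip": 0},{"translation": [186,-295,0],"yaw": 2.6,"grip": 0},{"translation": [208,-330,0],"yaw": 2.6,"grip": 0},{"translation": [230,-365,0],"yaw": 2.6,"grip": 0},{"translation": [242,-384,0],"yaw": 2.6,"grip": 0}]}}

```text
time_s: 5.67
tcp_pos: [0.4552, -0.1779, 0.2003]
tool_rot: [-0.001, -0.025, 1.0, -0.0]
force: [0.4, -1.8, -0.0]
opening: 0.0181
grasp_force: 29.8
```

Call:
{"name": "play_rows", "arguments": {"series": [{"translation": [0,0,0],"yaw": 0,"grip": 0},{"translation": [0,0,0],"yaw": 0,"grip": 0},{"translation": [0,0,0],"yaw": 0,"grip": 0},{"translation": [0,0,0],"yaw": 0,"grip": 0}]}}

```text
time_s: 6.0
tcp_pos: [0.4588, -0.1724, 0.2008]
tool_rot: [-0.001, -0.029, 1.0, 0.0]
force: [0.5, 0.6, 0.1]
opening: 0.0183
grasp_force: 29.8
```

```bash
cat > wl.py <<'E'
from h import *
import sys
np.set_printoptions(precision=4,suppress=True)
s=env.sense();c=cam('wrist');I=np.ascontiguousarray(env.get_image('wrist')[:,:,::-1])
cv2.imwrite(f'pics/{sys.argv[1]}.png',I); print(s['time_s'],s['tcp_pos'],s['tool_rot'])
np.savez(sys.argv[1]+'.npz',K=c[0],R=c[1],t=c[2])
for b in blobs(I.max(2)<50,150):
    if b[1][3]<90 and 0.7<b[1][2]/b[1][3]<1.6 and b[1][1]>0: print('dark',b[0],b[1],ray(c,b[0],.032))
h=cv2.cvtColor(I,cv2.COLOR_BGR2HSV)
for n,lo,hi in(('mint',(60,50,40),(90,255,255)),('yel',(15,120,60),(35,255,255))):
    for b in blobs(cv2.inRange(h,lo,hi)>0,200): print(n,b[0],b[1])
for n,P in(('p1',(.654,-.163)),('p2',(.588,-.1667)),('p3',(.5225,-.170)),('p4',(.457,-.174))): print(n,proj(c,[*P,.032]))
E
python3 wl.py w3
```

```text
6.0 [ 0.4588 -0.1724  0.2008] [-0.0006 -0.0288  0.9996  0.0002]
dark [318.1484 182.8205] [ 295  160   47   46 1671] [ 0.4573 -0.1753  0.032 ]
mint [321.3681 255.3297] [ 299  222   48   66 2320]
yel [482.5524 158.8678] [ 450  145   66   29 1604]
yel [  8.2809 271.7324] [  0 262  25  23 299]
yel [271.8924 301.1667] [268 276  11  53 288]
yel [368.9316 302.3876] [363 276  11  53 307]
yel [335.6563 352.2235] [ 156  341  335   21 5292]
p1 [319.2156 333.8036]
p2 [319.2434 288.4302]
p3 [319.5986 238.4429]
p4 [319.3488 182.5994]
```

View pics/w3.png

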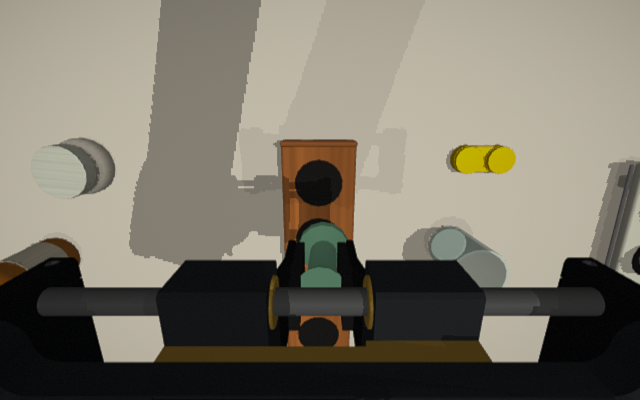

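Pad 4 is seen at (318,183), matching its prediction, and the held foot's front edge is at (322.5,222).

```bash
python3 - <<'E'
from h import *
f=np.load('w3.npz');c=(f['K'],f['R'],f['t'])
print(ray(c,(322.5,222.5),.1863),ray(c,(322.5,222.5),.194))
E
```

```text
[ 0.44384107 -0.17236574  0.1863    ] [ 0.44089676 -0.17259115  0.194     ]
```

Call:
{"name": "play_rows", "arguments": {"series": [{"translation": [1,-2,35],"yaw": 0,"grip": 0},{"translation": [1,-2,75],"yaw": 0,"grip": 0},{"translation": [1,-2,110],"yaw": 0,"grip": 0},{"translation": [1,-2,135],"yaw": 0,"grip": 0},{"translation": [1,-2,147],"yaw": 0,"grip": 0},{"translation": [1,-2,151],"yaw": 0,"grip": 0},{"translation": [1,-2,153],"yaw": 0,"grip": 0},{"translation": [1,-2,153],"yaw": 0,"grip": 0},{"translation": [1,-2,153],"yaw": 0,"grip": 0},{"translation": [1,-2,153],"yaw": 0,"grip": 0}]}}

```text
time_s: 6.88
tcp_pos: [0.4585, -0.1758, 0.0496]
tool_rot: [0.001, -0.028, 1.0, -0.0]
force: [0.9, 0.2, -0.5]
opening: 0.018
grasp_force: 29.8
```

Call:
{"name": "play_rows", "arguments": {"series": [{"translation": [0,0,1],"yaw": 0,"grip": 0},{"translation": [0,0,1],"yaw": 0,"grip": 0},{"translation": [0,0,1],"yaw": 0,"grip": 0}]}}

```text
time_s: 7.13
tcp_pos: [0.4578, -0.1758, 0.0478]
tool_rot: [0.0, -0.028, 1.0, 0.0]
force: [-0.3, -0.6, 0.3]
opening: 0.0186
grasp_force: 29.8
```

Call:
{"name": "play_rows", "arguments": {"series": [{"translation": [0,0,1],"yaw": 0,"grip": 0},{"translation": [0,0,1],"yaw": 0,"grip": 0},{"translation": [0,0,1],"yaw": 0,"grip": 0.4},{"translation": [0,0,1],"yaw": 0,"grip": 0.6},{"translation": [0,0,1],"yaw": 0,"grip": 0.8},{"translation": [0,0,1],"yaw": 0,"grip": 0.8},{"translation": [0,0,1],"yaw": 0,"grip": 0.8},{"translation": [0,0,1],"yaw": 0,"grip": 0.8},{"translation": [0,0,1],"yaw": 0,"grip": 0.8}]}}

```text
time_s: 7.88
tcp_pos: [0.4577, -0.1758, 0.0465]
tool_rot: [0.0, -0.028, 1.0, 0.0]
force: [0.4, -0.3, 0.4]
opening: 0.0569
grasp_force: 0.0
```

Call:
{"name": "play_rows", "arguments": {"series": [{"translation": [0,0,-40],"yaw": 0,"grip": 1},{"translation": [0,0,-80],"yaw": 0,"grip": 1},{"translation": [0,0,-120],"yaw": 0,"grip": 1},{"translation": [0,0,-150],"yaw": 0,"grip": 1},{"translation": [0,0,-155],"yaw": 0,"grip": 1},{"translation": [0,0,-155],"yaw": 0,"grip": 1}]}}

```text
time_s: 8.38
tcp_pos: [0.4589, -0.1761, 0.2036]
tool_rot: [0.002, -0.028, 1.0, -0.0]
force: [-0.8, 1.0, -0.2]
opening: 0.0857
grasp_force: 0.0
```

```bash
python3 wl.py w4 | grep -v yel
```

```text
8.3833 [ 0.4589 -0.1761  0.2036] [ 0.0022 -0.0277  0.9996 -0.0001]
dark [320.6289 176.6943] [299 159  46  44 795] [ 0.452  -0.1768  0.032 ]
dark [321.5665 236.69  ] [ 300  217   44   41 1384] [ 0.5226 -0.1718  0.032 ]
dark [321.4672 330.7064] [302 315  40  32 991] [ 0.6534 -0.1645  0.032 ]
mint [322.6724 185.606 ] [309 167  29  38 873]
p1 [322.5835 331.1619]
p2 [322.6726 286.2333]
p3 [323.093  236.6873]
p4 [322.9212 181.278 ]
```

Call:
{"name": "play_rows", "arguments": {"series": [{"translation": [-84,393,-155],"yaw": -2.5,"grip": 1},{"translation": [-84,393,-155],"yaw": -2.5,"grip": 1},{"translation": [-84,393,-50],"yaw": -2.5,"grip": 1}]}}

```text
time_s: 8.68
tcp_pos: [0.476, -0.0573, 0.2344]
tool_rot: [0.0, -0.048, 0.999, -0.0]
force: [2.1, -0.1, 0.5]
opening: 0.0868
grasp_force: 0.0
```

Call:
{"name": "play_rows", "arguments": {"series": [{"translation": [-70,273,0],"yaw": 0,"grip": 1},{"translation": [-70,273,0],"yaw": 0,"grip": 1},{"translation": [-70,273,0],"yaw": 0,"grip": 1},{"translation": [-70,273,0],"yaw": 0,"grip": 1},{"translation": [-70,273,0],"yaw": 0,"grip": 1},{"translation": [-70,273,0],"yaw": 0,"grip": 1},{"translation": [-70,273,30],"yaw": 0,"grip": 1},{"translation": [-70,273,30],"yaw": 0,"grip": 1},{"translation": [-70,273,30],"yaw": 0,"grip": 1},{"translation": [-70,273,30],"yaw": 0,"grip": 1}]}}

```text
time_s: 9.52
tcp_pos: [0.5182, 0.2196, 0.2023]
tool_rot: [-0.001, -0.049, 0.999, -0.001]
force: [-0.7, -0.3, 0.2]
opening: 0.087
grasp_force: 0.0
```

```bash
python3 wl.py w5 | grep -v p[1-4]
```

```text
9.5167 [0.5182 0.2196 0.2023] [-0.0014 -0.0494  0.9988 -0.0009]
dark [314.1482 116.7741] [300 103  46  45 425] [0.4485 0.2055 0.032 ]
dark [327.1456 180.978 ] [301 168  46  35 364] [0.5139 0.2258 0.032 ]
dark [321.2202 237.9623] [302 225  44  36 663] [0.5813 0.2261 0.032 ]
yel [129.7167  73.403 ] [  94   57   72   34 2005]
yel [322.1584 199.6297] [ 303  180   39   40 1237]
yel [146.8344 299.8609] [139 276  25  53 302]
yel [496.4632 304.0386] [487 277  16  52 285]
yel [425.6085 352.6908] [ 296  342  271   19 3622]
```

View pics/w5.png

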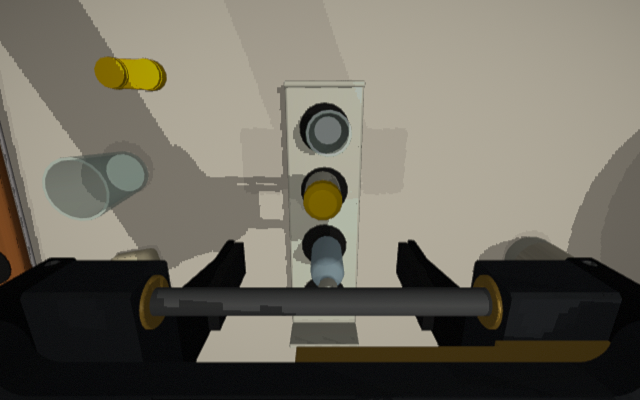

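The barrel cap is at (322,201), the eyebath rim at (327.5,131.5).

```bash
python3 - <<'E'
from h import *
np.set_printoptions(precision=4,suppress=True)
f=np.load('w5.npz');c=(f['K'],f['R'],f['t'])
for u,z in(((322,201),.088),((327.5,131.5),.078)): print(ray(c,u,z))
E
```

```text
[0.5201 0.2206 0.088 ]
[0.4582 0.2194 0.078 ]
```

Call:
{"name": "play_rows", "arguments": {"series": [{"translation": [-2,1,35],"yaw": 0,"grip": 1},{"translation": [-2,1,75],"yaw": 0,"grip": 1},{"translation": [-2,1,110],"yaw": 0,"grip": 1},{"translation": [-2,1,140],"yaw": 0,"grip": 1},{"translation": [-2,1,155],"yaw": 0,"grip": 1},{"translation": [-2,1,155],"yaw": 0,"grip": 0.6},{"translation": [-2,1,155],"yaw": 0,"grip": 0.4},{"translation": [-2,1,155],"yaw": 0,"grip": 0.2},{"translation": [-2,1,155],"yaw": 0,"grip": 0.2},{"translation": [-2,1,155],"yaw": 0,"grip": 0.2},{"translation": [-2,1,155],"yaw": 0,"grip": 0.2},{"translation": [-2,1,155],"yaw": 0,"grip": 0.2}]}}

```text
time_s: 10.57
tcp_pos: [0.521, 0.2221, 0.0498]
tool_rot: [0.001, -0.05, 0.999, 0.0]
force: [0.1, -0.3, 0.1]
opening: 0.0483
grasp_force: 0.0
```

Call:
{"name": "play_rows", "arguments": {"series": [{"translation": [0,0,0],"yaw": 0,"grip": 0.1},{"translation": [0,0,0],"yaw": 0,"grip": 0},{"translation": [0,0,0],"yaw": 0,"grip": 0},{"translation": [0,0,0],"yaw": 0,"grip": 0}]}}

```text
time_s: 10.9
tcp_pos: [0.5207, 0.222, 0.0492]
tool_rot: [0.0, -0.05, 0.999, 0.0]
force: [-1.2, -0.1, 3.0]
opening: 0.0353
grasp_force: 29.9
```

Call:
{"name": "play_rows", "arguments": {"series": [{"translation": [0,0,-15],"yaw": 0,"grip": 0},{"translation": [0,0,-45],"yaw": 0,"grip": 0},{"translation": [0,0,-80],"yaw": 0,"grip": 0},{"translation": [0,0,-115],"yaw": 0,"grip": 0},{"translation": [0,-5,-140],"yaw": 0,"grip": 0},{"translation": [-1,-20,-150],"yaw": 0,"grip": 0},{"translation": [-3,-48,-150],"yaw": 0,"grip": 0},{"translation": [-6,-84,-150],"yaw": 0,"grip": 0},{"translation": [-9,-120,-150],"yaw": 2.6,"grip": 0},{"translation": [-11,-156,-150],"yaw": 2.6,"grip": 0},{"translation": [-14,-192,-150],"yaw": 2.6,"grip": 0},{"translation": [-14,-192,-150],"yaw": 2.6,"grip": 0}]}}

```text
time_s: 11.9
tcp_pos: [0.5542, 0.0234, 0.1992]
tool_rot: [0.0, -0.022, 1.0, -0.002]
force: [-0.4, -0.2, -0.5]
opening: 0.0357
grasp_force: 29.9
```

Call:
{"name": "play_rows", "arguments": {"series": [{"translation": [-1,-20,0],"yaw": 0,"grip": 0},{"translation": [-4,-55,0],"yaw": 0,"grip": 0},{"translation": [-7,-90,0],"yaw": 0,"grip": 0},{"translation": [-10,-125,0],"yaw": 0,"grip": 0},{"translation": [-13,-160,0],"yaw": 0,"grip": 0},{"translation": [-16,-185,0],"yaw": 0,"grip": 0},{"translation": [-17,-198,0],"yaw": 0,"grip": 0},{"translation": [-18,-202,0],"yaw": 0,"grip": 0},{"translation": [-18,-202,0],"yaw": 0,"grip": 0},{"translation": [-18,-202,0],"yaw": 0,"grip": 0},{"translation": [-18,-202,0],"yaw": 0,"grip": 0}]}}

```text
time_s: 12.82
tcp_pos: [0.5827, -0.1662, 0.1989]
tool_rot: [-0.0, -0.028, 1.0, 0.001]
force: [0.7, -0.1, 0.1]
opening: 0.0353
grasp_force: 29.9
```

```bash
python3 wl.py w6
```

```text
12.8167 [ 0.5827 -0.1662  0.1989] [-0.     -0.0282  0.9996  0.0005]
dark [317.9683  61.9103] [ 293   28   53   59 1260] [ 0.4618 -0.1757  0.032 ]
dark [318.7459 127.7634] [ 295  103   49   51 1944] [ 0.5233 -0.1715  0.032 ]
dark [318.5634 190.1911] [ 296  168   46   45 1633] [ 0.5891 -0.1681  0.032 ]
mint [319.4663  51.6259] [ 303   30   34   44 1128]
yel [503.3204  36.1794] [ 466   18   75   37 2297]
yel [ 44.2647 158.4869] [ 29 140  25  41 306]
yel [320.4744 269.6672] [ 282  246   78   42 2563]
yel [241.4235 301.9859] [236 275  15  54 425]
yel [399.5333 302.1379] [391 275  15  54 435]
yel [320.4224 320.1096] [294 316  54  11 438]
yel [368.716  352.7864] [ 190  341  337   21 5603]
p1 [319.9141 245.088 ]
p2 [319.9171 189.3121]
p3 [320.2847 127.0896]
p4 [319.9699  56.5986]
```

View pics/w6.png

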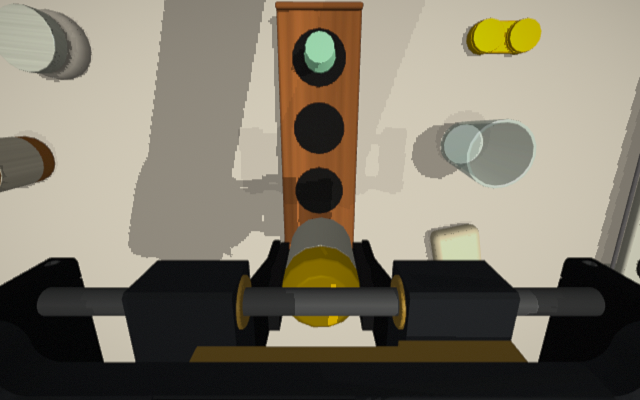

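The remover stands upright on pad 4, its cup at (319,50); pad 2 is at (318.6,190). The barrel needs about 5.5 mm more along +x.

Call:
{"name": "play_rows", "arguments": {"series": [{"translation": [-3,-1,25],"yaw": 0,"grip": 0},{"translation": [-5.5,-1,65],"yaw": 0,"grip": 0},{"translation": [-5.5,-1,100],"yaw": 0,"grip": 0},{"translation": [-5.5,-1,128],"yaw": 0,"grip": 0},{"translation": [-5.5,-1,142],"yaw": 0,"grip": 0},{"translation": [-5.5,-1,147],"yaw": 0,"grip": 0},{"translation": [-5.5,-1,149],"yaw": 0,"grip": 0},{"translation": [-5.5,-1,149],"yaw": 0,"grip": 0},{"translation": [-5.5,-1,149],"yaw": 0,"grip": 0},{"translation": [-5.5,-1,149],"yaw": 0,"grip": 0},{"translation": [-5.5,-1,149],"yaw": 0,"grip": 0},{"translation": [-5.5,-1,149],"yaw": 0,"grip": 0}]}}

```text
time_s: 13.87
tcp_pos: [0.5882, -0.1692, 0.0506]
tool_rot: [0.0, -0.027, 1.0, 0.0]
force: [0.7, -0.3, 0.2]
opening: 0.0357
grasp_force: 30.0
```

Lower 1.5 mm more, release, rise.

Call:
{"name": "play_rows", "arguments": {"series": [{"translation": [0,0,1],"yaw": 0,"grip": 0},{"translation": [0,0,1.5],"yaw": 0,"grip": 0},{"translation": [0,0,1.5],"yaw": 0,"grip": 0},{"translation": [0,0,1.5],"yaw": 0,"grip": 0.5},{"translation": [0,0,1.5],"yaw": 0,"grip": 0.7},{"translation": [0,0,1.5],"yaw": 0,"grip": 1},{"translation": [0,0,1.5],"yaw": 0,"grip": 1},{"translation": [0,0,1.5],"yaw": 0,"grip": 1},{"translation": [0,0,1.5],"yaw": 0,"grip": 1},{"translation": [0,0,1.5],"yaw": 0,"grip": 1}]}}

```text
time_s: 14.7
tcp_pos: [0.5879, -0.1693, 0.0485]
tool_rot: [-0.0, -0.027, 1.0, 0.0]
force: [0.1, 0.2, -0.2]
opening: 0.0744
grasp_force: 0.0
```

Call:
{"name": "play_rows", "arguments": {"series": [{"translation": [0,0,-40],"yaw": 0,"grip": 1},{"translation": [0,0,-80],"yaw": 0,"grip": 1},{"translation": [0,0,-120],"yaw": 0,"grip": 1},{"translation": [0,0,-150],"yaw": 0,"grip": 1},{"translation": [0,0,-150],"yaw": 0,"grip": 1},{"translation": [0,0,-150],"yaw": 0,"grip": 1},{"translation": [0,0,-150],"yaw": 0,"grip": 1}]}}

```text
time_s: 15.28
tcp_pos: [0.5876, -0.1691, 0.1978]
tool_rot: [-0.0, -0.027, 1.0, 0.0]
force: [-0.4, -0.1, -0.8]
opening: 0.0868
grasp_force: 0.0
```

```bash
python3 wl.py w7
```

```text
15.2833 [ 0.5876 -0.1691  0.1978] [-0.0004 -0.0269  0.9996  0.0002]
dark [320.7156  57.3464] [ 295   23   54   59 1273] [ 0.4625 -0.1759  0.032 ]
dark [321.7099 123.1207] [ 297   98   50   51 1996] [ 0.5232 -0.1716  0.032 ]
dark [324.131 176.893] [298 164  48  36 458] [ 0.5785 -0.166   0.032 ]
dark [321.529  242.2103] [ 300  222   44   41 1412] [ 0.6545 -0.1646  0.032 ]
mint [322.7527  45.53  ] [ 306   23   34   45 1185]
yel [507.7536  30.133 ] [ 470   11   76   38 2354]
yel [ 46.0495 154.7279] [ 31 138  24  37 283]
yel [320.0379 199.4364] [ 300  178   41   43 1345]
yel [149.8277 302.0438] [139 276  29  53 708]
yel [490.9533 302.3228] [474 276  29  53 728]
yel [459.6433 352.3348] [ 296  341  314   21 5089]
p1 [322.9262 241.864 ]
p2 [322.9415 185.4616]
p3 [323.3258 122.5024]
p4 [323.0242  51.1323]
```

Call:
{"name": "play_rows", "arguments": {"series": [{"translation": [108,395,0],"yaw": -2.6,"grip": 1},{"translation": [108,395,0],"yaw": -2.6,"grip": 1},{"translation": [108,395,0],"yaw": -2.6,"grip": 1},{"translation": [108,395,0],"yaw": -2.6,"grip": 1},{"translation": [108,395,0],"yaw": -2.6,"grip": 1},{"translation": [108,395,0],"yaw": -2.6,"grip": 1},{"translation": [108,395,0],"yaw": -2.6,"grip": 1},{"translation": [108,395,0],"yaw": -2.6,"grip": 1},{"translation": [108,395,0],"yaw": -2.6,"grip": 1},{"translation": [108,395,0],"yaw": -2.6,"grip": 1},{"translation": [108,395,0],"yaw": -2.6,"grip": 1},{"translation": [108,395,0],"yaw": -2.6,"grip": 1}]}}

```text
time_s: 16.33
tcp_pos: [0.4573, 0.221, 0.1971]
tool_rot: [-0.001, -0.052, 0.999, -0.0]
force: [0.4, -0.6, -0.7]
opening: 0.0872
grasp_force: 0.0
```

Call:
{"name": "play_rows", "arguments": {"series": [{"translation": [0,0,0],"yaw": 0,"grip": 1},{"translation": [0,0,0],"yaw": 0,"grip": 1},{"translation": [0,0,0],"yaw": 0,"grip": 1}]}}

```text
time_s: 16.58
tcp_pos: [0.4593, 0.2179, 0.1982]
tool_rot: [-0.0, -0.048, 0.999, -0.0]
force: [-0.7, 0.0, 0.6]
opening: 0.0869
grasp_force: 0.0
```

```bash
python3 wl.py w8 | grep -v -e yel -e p[1-4]; python3 - <<'E'
import cv2;I=cv2.imread('pics/w8.png');cv2.imwrite('pics/w8c.png',cv2.resize(I[140:290,250:390],None,fx=4,fy=4,interpolation=cv2.INTER_CUBIC))
E
```

```text
16.5833 [0.4593 0.2179 0.1982] [-0.0003 -0.0483  0.9988 -0.0002]
dark [315.6931 173.6417] [297 161  46  37 642] [0.4477 0.2112 0.032 ]
dark [319.7869 239.799 ] [ 298  220   44   41 1403] [0.5235 0.2229 0.032 ]
```

View pics/w8c.png

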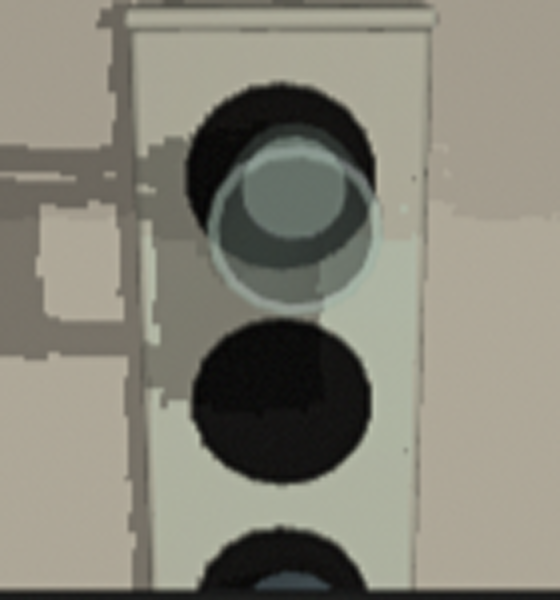

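The rim centre is at (323.8,196.8) and the foot disc at (323.8,186.8).

```bash
python3 - <<'E'
from h import *
f=np.load('w8.npz');c=(f['K'],f['R'],f['t'])
print(ray(c,(323.8,196.8),.078),ray(c,(323.8,186.8),.036))
E
```

```text
[0.45898213 0.22056233 0.078     ] [0.46016303 0.22108176 0.036     ]
```

Call:
{"name": "play_rows", "arguments": {"series": [{"translation": [-0.5,3,35],"yaw": 0,"grip": 1},{"translation": [-0.5,3,75],"yaw": 0,"grip": 1},{"translation": [-0.5,3,112],"yaw": 0,"grip": 1},{"translation": [-0.5,3,142],"yaw": 0,"grip": 1},{"translation": [-0.5,3,158],"yaw": 0,"grip": 1},{"translation": [-0.5,3,158],"yaw": 0,"grip": 0.7},{"translation": [-0.5,3,158],"yaw": 0,"grip": 0.5},{"translation": [-0.5,3,158],"yaw": 0,"grip": 0.4},{"translation": [-0.5,3,158],"yaw": 0,"grip": 0.3},{"translation": [-0.5,3,158],"yaw": 0,"grip": 0.2},{"translation": [-0.5,3,158],"yaw": 0,"grip": 0.2},{"translation": [-0.5,3,158],"yaw": 0,"grip": 0.2}]}}

```text
time_s: 17.63
tcp_pos: [0.4594, 0.2226, 0.0413]
tool_rot: [0.001, -0.05, 0.999, 0.0]
force: [0.6, 0.1, 0.4]
opening: 0.0484
grasp_force: 0.0
```

Call:
{"name": "play_rows", "arguments": {"series": [{"translation": [0,0,0],"yaw": 0,"grip": 0.1},{"translation": [0,0,0],"yaw": 0,"grip": 0},{"translation": [0,0,0],"yaw": 0,"grip": 0},{"translation": [0,0,0],"yaw": 0,"grip": 0},{"translation": [0,0,0],"yaw": 0,"grip": 0}]}}

```text
time_s: 18.05
tcp_pos: [0.4594, 0.2223, 0.0409]
tool_rot: [0.0, -0.049, 0.999, 0.0]
force: [-0.2, -1.6, 5.5]
opening: 0.0394
grasp_force: 30.4
```

Call:
{"name": "play_rows", "arguments": {"series": [{"translation": [0,0,-10],"yaw": 0,"grip": 0},{"translation": [0,0,-30],"yaw": 0,"grip": 0},{"translation": [0,0,-65],"yaw": 0,"grip": 0},{"translation": [0,0,-100],"yaw": 0,"grip": 0},{"translation": [0,0,-135],"yaw": 0,"grip": 0},{"translation": [-2,-5,-155],"yaw": 0,"grip": 0},{"translation": [-8,-20,-159],"yaw": 0,"grip": 0},{"translation": [-18,-48,-159],"yaw": 0,"grip": 0},{"translation": [-31,-80,-159],"yaw": 0,"grip": 0},{"translation": [-44,-113,-159],"yaw": 2.6,"grip": 0},{"translation": [-57,-146,-159],"yaw": 2.6,"grip": 0},{"translation": [-66,-170,-159],"yaw": 2.6,"grip": 0}]}}

```text
time_s: 19.05
tcp_pos: [0.5423, 0.0568, 0.2002]
tool_rot: [0.0, -0.026, 1.0, -0.0]
force: [0.9, -0.2, -0.7]
opening: 0.0396
grasp_force: 30.2
```

Call:
{"name": "play_rows", "arguments": {"series": [{"translation": [-11,-30,0],"yaw": 0,"grip": 0},{"translation": [-24,-63,0],"yaw": 0,"grip": 0},{"translation": [-37,-96,0],"yaw": 0,"grip": 0},{"translation": [-50,-129,0],"yaw": 0,"grip": 0},{"translation": [-63,-162,0],"yaw": 0,"grip": 0},{"translation": [-76,-195,0],"yaw": 0,"grip": 0},{"translation": [-83,-218,0],"yaw": 0,"grip": 0},{"translation": [-86,-227,0],"yaw": 0,"grip": 0},{"translation": [-87,-229,0],"yaw": 0,"grip": 0},{"translation": [-87,-229,0],"yaw": 0,"grip": 0},{"translation": [-87,-229,0],"yaw": 0,"grip": 0},{"translation": [-87,-229,0],"yaw": 0,"grip": 0}]}}

```text
time_s: 20.05
tcp_pos: [0.6408, -0.162, 0.1998]
tool_rot: [0.0, -0.028, 1.0, 0.001]
force: [-0.3, -0.7, -0.8]
opening: 0.0395
grasp_force: 30.2
```

```bash
python3 wl.py w9|grep -v yel
```

```text
20.05 [ 0.6408 -0.162   0.1998] [ 0.0001 -0.0281  0.9996  0.0006]
dark [317.5902  65.9528] [ 292   38   52   57 2311] [ 0.5234 -0.1716  0.032 ]
dark [322.6176 124.5143] [293 111  50  46 455] [ 0.578  -0.1636  0.032 ]
dark [317.5508 196.7442] [ 295  175   46   45 1603] [ 0.6549 -0.1646  0.032 ]
p1 [319.0678 196.0174]
p2 [318.9983 134.303 ]
p3 [319.3049  65.0242]
p4 [318.8799 -14.0155]
```

View pics/w9.png

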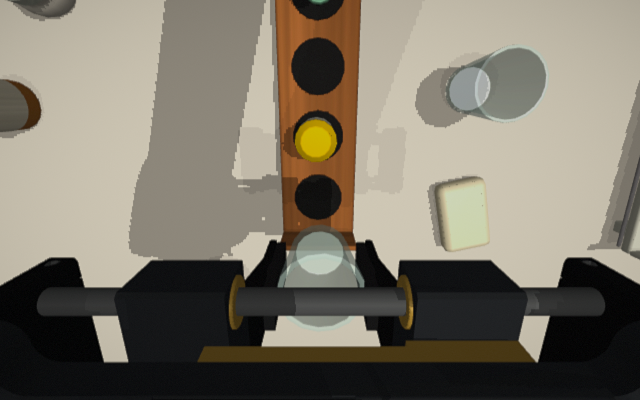

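The barrel stands well on pad 2 at (316,140); pad 1 is free at (317.6,196.7). The eyebath needs +13.7 mm in x.

Call:
{"name": "play_rows", "arguments": {"series": [{"translation": [-6,-1,10],"yaw": 0,"grip": 0},{"translation": [-13,-3,35],"yaw": 0,"grip": 0},{"translation": [-13.5,-3,70],"yaw": 0,"grip": 0},{"translation": [-13.5,-3,105],"yaw": 0,"grip": 0},{"translation": [-13.5,-3,135],"yaw": 0,"grip": 0},{"translation": [-13.5,-3,150],"yaw": 0,"grip": 0},{"translation": [-13.5,-3,156],"yaw": 0,"grip": 0},{"translation": [-13.5,-3,158],"yaw": 0,"grip": 0},{"translation": [-13.5,-3,158],"yaw": 0,"grip": 0},{"translation": [-13.5,-3,158],"yaw": 0,"grip": 0},{"translation": [-13.5,-3,158],"yaw": 0,"grip": 0},{"translation": [-13.5,-3,158],"yaw": 0,"grip": 0}]}}

```text
time_s: 21.1
tcp_pos: [0.6546, -0.1663, 0.0418]
tool_rot: [0.0, -0.027, 1.0, 0.0]
force: [-0.4, 0.6, -0.1]
opening: 0.0393
grasp_force: 30.4
```

Call:
{"name": "play_rows", "arguments": {"series": [{"translation": [0,0,1],"yaw": 0,"grip": 0},{"translation": [0,0,1.2],"yaw": 0,"grip": 0},{"translation": [0,0,1.2],"yaw": 0,"grip": 0},{"translation": [0,0,1.2],"yaw": 0,"grip": 0.6},{"translation": [0,0,1.2],"yaw": 0,"grip": 0.8},{"translation": [0,0,1.2],"yaw": 0,"grip": 1},{"translation": [0,0,1.2],"yaw": 0,"grip": 1},{"translation": [0,0,1.2],"yaw": 0,"grip": 1},{"translation": [0,0,1.2],"yaw": 0,"grip": 1},{"translation": [0,0,1.2],"yaw": 0,"grip": 1}]}}

```text
time_s: 21.93
tcp_pos: [0.6544, -0.1665, 0.0403]
tool_rot: [-0.0, -0.027, 1.0, 0.0]
force: [0.6, 0.2, 0.3]
opening: 0.0781
grasp_force: 0.0
```

Call:
{"name": "play_rows", "arguments": {"series": [{"translation": [0,0,-40],"yaw": 0,"grip": 1},{"translation": [0,0,-80],"yaw": 0,"grip": 1},{"translation": [0,0,-120],"yaw": 0,"grip": 1},{"translation": [0,0,-160],"yaw": 0,"grip": 1},{"translation": [0,0,-160],"yaw": 0,"grip": 1},{"translation": [0,0,-160],"yaw": 0,"grip": 1},{"translation": [0,0,-160],"yaw": 0,"grip": 1}]}}

```text
time_s: 22.52
tcp_pos: [0.6542, -0.1664, 0.1999]
tool_rot: [-0.0, -0.027, 1.0, 0.0]
force: [-0.0, 0.9, 0.1]
opening: 0.0869
grasp_force: 0.0
```

```bash
python3 wl.py w10|grep -v yel
```

```text
22.5167 [ 0.6542 -0.1664  0.1999] [-0.0001 -0.0269  0.9996  0.0002]
dark [322.738   51.0748] [ 297   22   53   59 2420] [ 0.5234 -0.1716  0.032 ]
dark [326.8859 112.8031] [298  97  50  50 447] [ 0.5797 -0.1642  0.032 ]
dark [326.2735 174.0877] [299 163  47  35 479] [ 0.6426 -0.1611  0.032 ]
p1 [323.8866 184.3471]
p2 [323.9643 121.153 ]
p3 [324.4411  50.1198]
p4 [324.2006 -31.0391]
```

Call:
{"name": "play_rows", "arguments": {"series": [{"translation": [40,402,0],"yaw": -2.6,"grip": 1},{"translation": [40,402,0],"yaw": -2.6,"grip": 1},{"translation": [40,402,0],"yaw": -2.6,"grip": 1},{"translation": [40,402,0],"yaw": -2.6,"grip": 1},{"translation": [40,402,0],"yaw": -2.6,"grip": 1},{"translation": [40,402,0],"yaw": -2.6,"grip": 1},{"translation": [40,402,0],"yaw": -2.6,"grip": 1},{"translation": [40,402,0],"yaw": -2.6,"grip": 1},{"translation": [40,402,0],"yaw": -2.6,"grip": 1},{"translation": [40,402,0],"yaw": -2.6,"grip": 1},{"translation": [40,402,0],"yaw": -2.6,"grip": 1},{"translation": [40,402,0],"yaw": -2.6,"grip": 1}]}}

```text
time_s: 23.57
tcp_pos: [0.5913, 0.2349, 0.1984]
tool_rot: [-0.002, -0.052, 0.999, -0.0]
force: [-0.2, -0.9, -1.2]
opening: 0.0872
grasp_force: 0.0
```

Call:
{"name": "play_rows", "arguments": {"series": [{"translation": [0,0,0],"yaw": 0,"grip": 1},{"translation": [0,0,0],"yaw": 0,"grip": 1},{"translation": [0,0,0],"yaw": 0,"grip": 1}]}}

```text
time_s: 23.82
tcp_pos: [0.5932, 0.231, 0.2]
tool_rot: [-0.0, -0.048, 0.999, -0.0]
force: [0.2, 0.3, -0.2]
opening: 0.0874
grasp_force: 0.0
```

```bash
python3 wl.py w11 | grep -v -e yel -e p[1-4]; python3 - <<'E'
import cv2;I=cv2.imread('pics/w11.png');cv2.imwrite('pics/w11c.png',cv2.resize(I[140:290,250:390],None,fx=4,fy=4,interpolation=cv2.INTER_CUBIC))
E
```

```text
23.8167 [0.5932 0.231  0.2   ] [-0.0002 -0.0483  0.9988 -0.0003]
dark [319.5394  45.6863] [ 294   17   52   59 2410] [0.4584 0.2165 0.032 ]
dark [319.8694 117.4724] [ 296   92   49   52 1975] [0.5239 0.2231 0.032 ]
dark [317.2334 172.7653] [297 158  47  40 737] [0.5809 0.2258 0.032 ]
dark [320.1239 238.171 ] [ 299  218   44   40 1316] [0.6562 0.2362 0.032 ]
```

View pics/w11c.png

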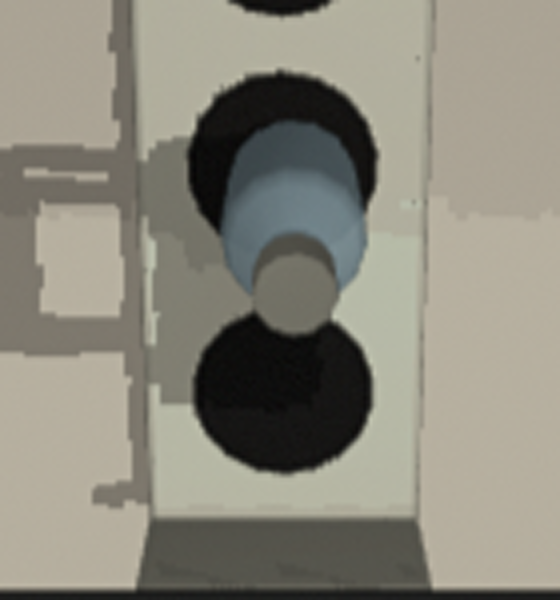

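The bottle cap centre is at (323.8,213.3).

```bash
python3 - <<'E'
from h import *
f=np.load('w11.npz');c=(f['K'],f['R'],f['t'])
print(ray(c,(323.8,213.3),.127))
E
```

```text
[0.59276037 0.23316591 0.127     ]
```

Call:
{"name": "play_rows", "arguments": {"series": [{"translation": [0,2,30],"yaw": 0,"grip": 1},{"translation": [0,2,65],"yaw": 0,"grip": 1},{"translation": [0,2,100],"yaw": 0,"grip": 1},{"translation": [0,2,125],"yaw": 0,"grip": 1},{"translation": [0,2,133],"yaw": 0,"grip": 1},{"translation": [0,2,133],"yaw": 0,"grip": 0.7},{"translation": [0,2,133],"yaw": 0,"grip": 0.4},{"translation": [0,2,133],"yaw": 0,"grip": 0.2},{"translation": [0,2,133],"yaw": 0,"grip": 0.2},{"translation": [0,2,133],"yaw": 0,"grip": 0.2},{"translation": [0,2,133],"yaw": 0,"grip": 0.2},{"translation": [0,2,133],"yaw": 0,"grip": 0.2}]}}

```text
time_s: 24.87
tcp_pos: [0.5929, 0.235, 0.068]
tool_rot: [0.0, -0.05, 0.999, 0.0]
force: [0.5, -0.1, 0.1]
opening: 0.048
grasp_force: 0.0
```

Call:
{"name": "play_rows", "arguments": {"series": [{"translation": [0,0,0],"yaw": 0,"grip": 0.1},{"translation": [0,0,0],"yaw": 0,"grip": 0},{"translation": [0,0,0],"yaw": 0,"grip": 0},{"translation": [0,0,0],"yaw": 0,"grip": 0},{"translation": [0,0,0],"yaw": 0,"grip": 0}]}}

```text
time_s: 25.28
tcp_pos: [0.5927, 0.2348, 0.0674]
tool_rot: [0.0, -0.05, 0.999, 0.0]
force: [-0.9, -0.2, 0.3]
opening: 0.0328
grasp_force: 29.9
```

Call:
{"name": "play_rows", "arguments": {"series": [{"translation": [0,0,-10],"yaw": 0,"grip": 0},{"translation": [0,0,-35],"yaw": 0,"grip": 0},{"translation": [0,0,-70],"yaw": 0,"grip": 0},{"translation": [0,0,-105],"yaw": 0,"grip": 0},{"translation": [0,0,-135],"yaw": 0,"grip": 0},{"translation": [1,-5,-150],"yaw": 0,"grip": 0},{"translation": [5,-18,-153],"yaw": 0,"grip": 0},{"translation": [12,-45,-153],"yaw": 0,"grip": 0},{"translation": [21,-77,-153],"yaw": 0,"grip": 0},{"translation": [30,-110,-153],"yaw": 0,"grip": 0},{"translation": [39,-142,-153],"yaw": 0,"grip": 0},{"translation": [45,-165,-153],"yaw": 0,"grip": 0}]}}

```text
time_s: 26.28
tcp_pos: [0.5628, 0.0616, 0.2197]
tool_rot: [-0.001, -0.048, 0.999, -0.001]
force: [-0.1, -1.0, -0.6]
opening: 0.0333
grasp_force: 29.9
```

Call:
{"name": "play_rows", "arguments": {"series": [{"translation": [8,-28,0],"yaw": 0,"grip": 0},{"translation": [17,-60,0],"yaw": 1,"grip": 0},{"translation": [26,-93,0],"yaw": 2.6,"grip": 0},{"translation": [35,-126,0],"yaw": 2.6,"grip": 0},{"translation": [44,-158,0],"yaw": 2.6,"grip": 0},{"translation": [53,-190,0],"yaw": 2.6,"grip": 0},{"translation": [61,-217,0],"yaw": 2.6,"grip": 0},{"translation": [64,-229,0],"yaw": 2.6,"grip": 0},{"translation": [65,-232,0],"yaw": 2.6,"grip": 0},{"translation": [65,-232,0],"yaw": 2.6,"grip": 0},{"translation": [65,-232,0],"yaw": 2.6,"grip": 0},{"translation": [65,-232,0],"yaw": 2.6,"grip": 0}]}}

```text
time_s: 27.28
tcp_pos: [0.5227, -0.1695, 0.2201]
tool_rot: [-0.0, -0.028, 1.0, 0.0]
force: [0.3, 0.6, -0.5]
opening: 0.033
grasp_force: 29.9
```

```bash
python3 wl.py w12|grep -v yel
```

```text
27.2833 [ 0.5227 -0.1695  0.2201] [-0.0002 -0.0279  0.9996  0.0004]
dark [318.3025 121.1909] [ 296   97   47   49 1058] [ 0.4578 -0.1757  0.032 ]
dark [318.6848 180.5542] [ 297  159   44   44 1485] [ 0.5233 -0.1718  0.032 ]
mint [319.4743 120.4411] [305 105  30  32 721]
p1 [320.0103 281.316 ]
p2 [319.984  233.0919]
p3 [320.2804 179.9357]
p4 [319.9632 120.5189]
```

Call:
{"name": "play_rows", "arguments": {"series": [{"translation": [0,-1,30],"yaw": 0,"grip": 0},{"translation": [0,-1,65],"yaw": 0,"grip": 0},{"translation": [0,-1,100],"yaw": 0,"grip": 0},{"translation": [0,-1,130],"yaw": 0,"grip": 0},{"translation": [0,-1,145],"yaw": 0,"grip": 0},{"translation": [0,-1,150],"yaw": 0,"grip": 0},{"translation": [0,-1,152],"yaw": 0,"grip": 0},{"translation": [0,-1,152],"yaw": 0,"grip": 0},{"translation": [0,-1,152],"yaw": 0,"grip": 0},{"translation": [0,-1,152],"yaw": 0,"grip": 0},{"translation": [0,-1,152],"yaw": 0,"grip": 0},{"translation": [0,-1,152],"yaw": 0,"grip": 0}]}}

```text
time_s: 28.33
tcp_pos: [0.5229, -0.1722, 0.0691]
tool_rot: [0.001, -0.027, 1.0, -0.0]
force: [-0.1, -0.5, -0.6]
opening: 0.0331
grasp_force: 29.9
```

Call:
{"name": "play_rows", "arguments": {"series": [{"translation": [0,0,1],"yaw": 0,"grip": 0},{"translation": [0,0,1.7],"yaw": 0,"grip": 0},{"translation": [0,0,1.7],"yaw": 0,"grip": 0},{"translation": [0,0,1.7],"yaw": 0,"grip": 0.5},{"translation": [0,0,1.7],"yaw": 0,"grip": 0.7},{"translation": [0,0,1.7],"yaw": 0,"grip": 1},{"translation": [0,0,1.7],"yaw": 0,"grip": 1},{"translation": [0,0,1.7],"yaw": 0,"grip": 1},{"translation": [0,0,1.7],"yaw": 0,"grip": 1},{"translation": [0,0,1.7],"yaw": 0,"grip": 1}]}}

```text
time_s: 29.17
tcp_pos: [0.5225, -0.1722, 0.0666]
tool_rot: [-0.0, -0.027, 1.0, 0.0]
force: [-0.1, 0.0, 0.1]
opening: 0.0722
grasp_force: 0.0
```

Call:
{"name": "play_rows", "arguments": {"series": [{"translation": [0,0,-30],"yaw": 0,"grip": 1},{"translation": [0,0,-70],"yaw": 0,"grip": 1},{"translation": [0,0,-110],"yaw": 0,"grip": 1},{"translation": [0,0,-150],"yaw": 0,"grip": 1},{"translation": [0,0,-180],"yaw": 0,"grip": 1},{"translation": [20,0,-200],"yaw": 0,"grip": 1},{"translation": [20,0,-200],"yaw": 0,"grip": 1},{"translation": [20,0,-200],"yaw": 0,"grip": 1},{"translation": [20,0,-200],"yaw": 0,"grip": 1}]}}

```text
time_s: 29.92
tcp_pos: [0.5024, -0.1729, 0.2659]
tool_rot: [-0.0, -0.027, 1.0, 0.0]
force: [0.7, 0.3, 0.2]
opening: 0.0872
grasp_force: 0.0
```

```bash
python3 wl.py w13|grep -e p -e mint; python3 - <<'E'
from h import *
import cv2
a=cv2.imread('pics/w13.png')[60:330,150:490]; 
b=cv2.resize(np.ascontiguousarray(env.get_image('side')[110:270,220:420,::-1]),(450,360)); 
a=cv2.resize(a,(340,270)); out=np.zeros((360,790,3),np.uint8); out[:270,:340]=a; out[:,340:]=b; cv2.imwrite('pics/fin.png',out)
E
```

```text
mint [321.5552 136.7017] [309 123  26  29 580]
p1 [321.852  276.5943]
p2 [321.8253 233.7594]
p3 [322.0821 187.1211]
p4 [321.7998 135.6943]
```

View pics/fin.png

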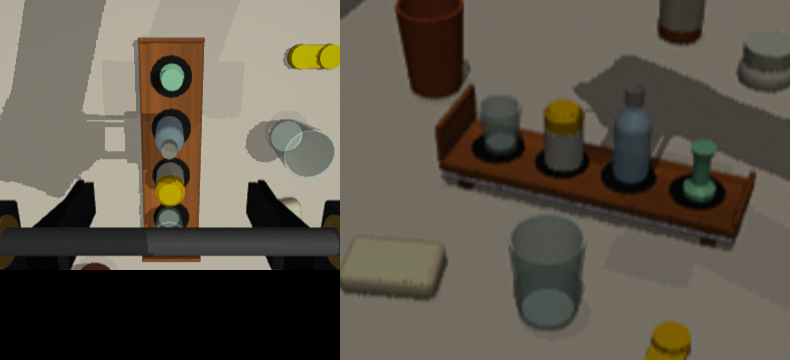

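The final view shows eyebath, barrel, bottle and remover upright, in that order from the tall plate, each centred on its pad. The tumbler has not moved and the gripper is clear. Handing in.

```bash
python3 -c "
from station import env
print(env.sign_off())"
```

```text
the job is handed in; nothing more can be done
None
```

I moved all four pieces to the wooden rack in reverse order and handed the job in; the final pictures show each one upright near the middle of its pad and the tumbler still in place, but the hand-in returned no verdict.

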